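# Load a reel stand by way of the upender

### The job

Lift the red reel out of the blue bin and set it down, axis level, on the rails of the green upender's fork. Let go of it, swing the fork over until it stops (the orange bar is its handle) so that the reel lies flat, then take the reel again and lower it onto the spindle of the empty stand until it sits on the collar. Leave the other reels, the tape roll and the connector where they are.

Things in the scene. Friction and masses are not known exactly. Their poses are not given: they have to be found in the camera images.
- bin: fixed blue open bin, outer size 110 (its x) x 225 (its y) x 50 high, walls 5 mm, two dividers across y making three slots 68 mm wide at y = -73, 0, +73; origin at the centre of its underside
- red_reel: reel with two white flanges (60 mm diameter, 4 mm thick) and a red winding (54 mm); 40 mm wide over the flanges, 18 mm bore right through, about 0.2 kg. Origin at its centre, x axis = reel axis. Starts standing on its rims in one of the bin's slots, axis along the bin's x, centre 35 mm above the table, about 25 mm free beside each flange for a finger
- yellow_reel: bystander, same size as the red reel, yellow winding, in another slot of the bin; origin at its centre, x axis = reel axis
- green_reel: bystander, same size, green winding, in another slot of the bin; origin at its centre, x axis = reel axis
- upender: fixed green base of the upender, plate 140 x 90 x 8 mm with two cheeks at y = -36 and +36 that carry the hinge; origin on the underside below the hinge; the hinge line runs along its y, 55 mm above the table
- fork (a joint): angle of the fork of two bent 8 mm steel rods (at y = -22 and +22). 0 = start: two level rails reach 62 mm from the hinge to the upender's -x, two prongs stand upright at x = 0, 55 mm high. 1.571 = on its stop: prongs level, pointing to the upender's +x, rails upright. The hinge is stiff (0.15 N m) and stays where it is left
- fork_rest (a point): where the reel's centre belongs on the fork, turning with it: 24 mm before the prongs (-x), midway between the rails, 26 mm above their centre lines. At joint 0 the reel stands there, axis along x, rims on both rails, one flange near the prongs; a finger fits in the 36 mm gap between the prongs. Swung over, it lies flat on the prongs, its rim overhanging them at +y and -y
- fork_bar (a point): middle of the free length of the fork's orange bar: 12 mm thick, 50 mm long, lying along the upender's y on its -y side, moving with the fork; 55 mm from the hinge line and 63 mm to -y from the fork's middle; at joint 0 it is straight above the hinge, at 1.571 level with it on the +x side
- stand: the empty fixed reel stand: grey foot disc 84 mm across, 10 mm thick, black collar 32 mm across up to 35 mm high, then a steel spindle of 12 mm diameter with a tapered tip up to 99 mm; origin at the centre of its underside, z up. A second stand of the same shape beside it already carries a black reel
- stand_seat (a point): on the spindle's axis at the top of the collar, 35 mm above the table, where the reel's underside must rest (the reel's centre 20 mm above it)
- stand_tip (a point): tip of the empty stand's spindle, 99 mm above the table
- full_stand: the other stand, fixed, carrying a fixed black reel of the same size (top flange 75 mm above the table); origin at the centre of its underside
- tape_roll: bystander, cream tape roll 90 mm across, 24 mm high, lying flat; origin at the centre of its underside
- connector: bystander, black connector block 50 x 70 x 22 mm; origin at the centre of its underside

How it is judged:
By the outcome, as a careful person would: the job done as asked, in the order asked, and still so for the second after the job is handed in, with the robot touching nothing.
It also fails if it takes over 64 s, if anything falls off the work surface, if the arm or the gripper's body presses on something with over 40 N, if the wrist force passes 120 N, or if a joint passes its speed limit or range.

### The arm

A 7-joint arm with a two-finger parallel gripper is mounted at the origin on the work surface. World frame = base frame: x ahead of the robot, y to its left, z up, the work surface at z = 0. Lengths are in m, angles in rad, forces in N, time in s.
With the tool pointing down it reaches from about 0.35 to 0.9 m from the base axis. Payload 8.1 kg.
Tool frame: the origin (TCP) lies on the centre line of the jaws, within the pads' length; the fingertips stand 11 mm ahead of it and the grasp point (between the pads) lies 8 mm behind it (arm.nose_length is the distance from the TCP to the fingertips, in m); z points along the fingers, y is the line along which they close (so a half turn about z gives the same grasp; the last joint's range is limited). The gripper opens to 92 mm and grips with 3 to 60 N. Pads are 19 mm wide; open, the fingers measure 130 mm over their backs; the gripper's body (75 mm by 190 mm) begins 47 mm behind the grasp point.
Start: joints at [1.001, 0.434, 0.025, 1.573, -0.012, 1.134, -0.075], TCP at [0.281, -0.558, 0.238] pointing down, gripper open.
Joint ranges: [-2.62, 2.62], [-0.44, 2.09], [-1.27, 1.32], [0.08, 2.57], [-1.32, 4.46], [0.12, 2], [-2.74, 2.74]. Speed limits (rad/s): [2.22, 2.22, 3.01, 3.01, 3.14, 3.14, 3.14].

### API

Orientations are given as a rotation vector (axis times angle).
In Python, from cell import arm gives the robot as it stands.
- The arm moves only by the tool jog_arm, never from a script. Its argument "moves" is a list of rows, each a list of 4 numbers: the shift along the tool's x, y, z in m, then the turn about the tool's z in rad. In form: [[tx, ty, tz, spin], ...]. A call has 1 to 20 rows; each row is the pose to reach, as a shift and turn from the pose commanded when the call began, along the tool's axes at that moment; what a row does not reach only later rows make up. A row lasts 1/8 s, in which the tool goes at most 62.5 mm and 10.7 degrees, less where a joint would pass 70% of its speed; a pose out of reach is approached as far as the arm can. A call with a gripper value outside its range is refused whole. "hand" is the finger opening in m, from 0 to 0.0918, set as the call begins (left out, the last holds). The fingers move at their own pace and stop on an object; "newtons" is the grip in N (left out, the last holds). Time passes only in rows, so rows that repeat a pose let the fingers close. It gives the time, the measured TCP pose, the force, the opening and the grip force at its end, in the units of the state.
- arm.observe(): the state, without advancing time (a new reading comes with each control period).
- arm.get_image(name): name is "scene" or "top" or "wrist"; returns a dict with "color" (384x512x3 uint8, red, green, blue), "z_map" (384x512 float32, m along the optical axis (not along the pixel's ray), 0 where there is no reading), "fx", "fy", "cx", "cy" (pixels), "rvec" (rotation vector, rad) and "tvec" (3), from world to camera coordinates, as OpenCV has them. Camera axes: x right, y down, z forward; pixel columns grow to the right and rows downward; lengths in m; the calibration is good to about 2 mm. A picture is of the moment at which its call begins.
- arm.sign_off(): hands the job in; it is judged then, once.
The state is a dict: "clock": time; "joints": joint angles; "dq": joint speeds; "joint_efforts": joint torques, N m; "position": TCP position; "ee_rot": TCP orientation; "force": force on the tool from outside, world axes, zero at the start; "ft_torque": the same for the moment, N m; "width": opening from 0.0 (shut) to 1.0 (fully open); "gripper_force": force on a finger pad.
Only numpy, scipy, OpenCV 4.12 (cv2) and the standard library are available. Lean on these libraries where they do the work, as an engineer would, in place of code of your own. Each camera call takes 0.05 s, during which the arm holds its last target. There are 200 camera calls.

## Working session

There is one attempt and no reset: what is moved stays moved. The work goes in short steps, Python scripts to look and compute and a tool call to move; the robot and the scene stay as the last step left them, time stands still between calls to the robot, and variables do not carry over. Pictures are saved under pics/ and viewed, at most 12 in all, crops included, and the job is handed in when it is done.

Besides the shell and the picture viewer there is one more tool, called after ">>>" as name(argument=value, ...) on one line, values as JSON. jog_arm: Moves the arm, as the interface text tells. Its arguments: {"type":"object","properties":{"moves":{"type":"array"},"hand":{"type":"number"},"newtons":{"type":"number"}},"required":["moves"]}

```bash
ls; mkdir -p pics
python3 - <<'E'
from cell import arm
import cv2,numpy as np
s=arm.observe();print(s)
for n in("scene","top"):
    d=arm.get_image(n);cv2.imwrite(f"pics/{n}0.png",d["color"][:,:,::-1]);np.savez(f"pics/{n}0.npz",**d)
    R=cv2.Rodrigues(np.array(d["rvec"]))[0];print(n,d["fx"],d["cx"],d["cy"],-R.T@np.array(d["tvec"]).ravel(),R)
a=cv2.imread("pics/scene0.png")
E
```

```text
pics
{'clock': 0.0, 'joints': array([ 1.00138981,  0.43520812,  0.02498601,  1.57409911, -0.01158993,
        1.1339794 , -0.07507338]), 'dq': array([ 0.00136496, -0.00034661, -0.00016288,  0.0009239 ,  0.00088853,
       -0.00011974, -0.00093926]), 'joint_efforts': array([-1.44624348e-03, -6.67838645e+01,  9.84124951e-01, -3.14461184e+01,
       -6.06151507e-02,  4.27514885e-02,  1.15617440e-04]), 'position': array([ 0.28099385, -0.55772464,  0.23695356]), 'ee_rot': array([-3.05500239e+00, -7.26202352e-01,  7.96727803e-04]), 'force': array([ 0.57599204, -0.24726784, -0.47425003]), 'ft_torque': array([-0.00681686,  0.04677693, -0.0310254 ]), 'gripper_force': 0.0, 'width': 1.0000551199114855}
scene 346.9998953922583 263.48537626611727 194.0410788706383 [ 1.04268473 -0.0354432   0.68493948] [[ 0.15739341  0.98747096 -0.01133207]
 [ 0.69514331 -0.11893515 -0.70896418]
 [-0.70142932  0.10370888 -0.70515344]]
top 477.18194648523365 255.93058499737478 199.33136834323702 [0.27658555 0.05463848 1.3903331 ] [[-0.027738   -0.99961276  0.00222009]
 [-0.9870657   0.02703888 -0.15801964]
 [ 0.15789842 -0.00657452 -0.98743347]]
```

View pics/top0.png

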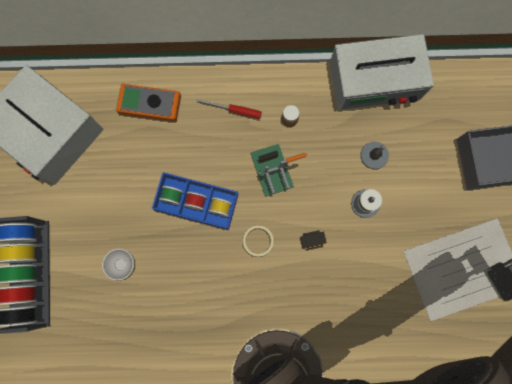

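View pics/scene0.png

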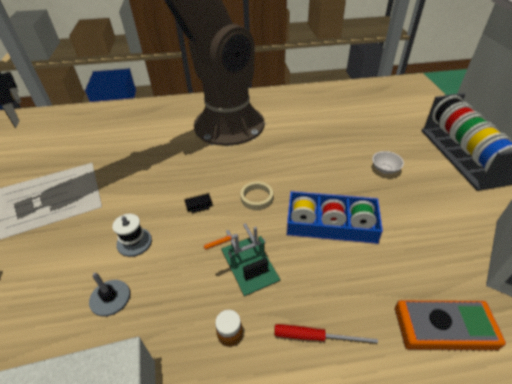

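Top view shows the bin at (195,201) with the red reel in its middle slot (197,201), upender at (272,168) with the orange bar at (296,158), empty stand at (375,154), full stand at (367,203). In the scene view the bin is at (335,217), upender at (250,262), empty stand at (108,295).

```bash
cat > h.py <<'E'
import cv2,numpy as np
def cam(d):
    return cv2.Rodrigues(np.array(d["rvec"]).ravel())[0],np.array(d["tvec"]).ravel()
def ray(d,u,v,z):
    R,t=cam(d);c=-R.T@t
    q=np.stack([(np.asarray(u)-d["cx"])/d["fx"],(np.asarray(v)-d["cy"])/d["fy"],np.ones_like(u,float)],-1)@R
    return c+q*((z-c[2])/q[...,2])[...,None]
def cloud(d):
    R,t=cam(d);z=d["z_map"];v,u=np.indices(z.shape)
    p=np.stack([(u-d["cx"])/d["fx"]*z,(v-d["cy"])/d["fy"]*z,z],-1)
    P=(p-t)@R;P[z==0]=np.nan;return P
def hsv(d):return cv2.cvtColor(np.ascontiguousarray(d["color"]),cv2.COLOR_RGB2HSV)
def mask(d,lo,hi,box=None):
    m=cv2.inRange(hsv(d),np.array(lo),np.array(hi))>0
    if box:
        b=np.zeros_like(m);b[box[1]:box[3],box[0]:box[2]]=1;m&=b
    return m
E
python3 - <<'E'
from h import *
D={n:dict(np.load(f"pics/{n}0.npz")) for n in("scene","top")}
bx={"top":{"bin":(140,160,250,240),"up":(240,130,315,205),"es":(355,138,395,172)},"scene":{"bin":(275,180,395,250),"up":(200,220,290,300),"es":(80,265,140,320)}}
for n,d in D.items():
    P=cloud(d);print(n)
    def sel(m,z0,z1):
        q=P[m];return q[(q[:,2]>z0)&(q[:,2]<z1)]
    r=lambda q:(len(q),cv2.minAreaRect(q[:,:2].astype(np.float32)*1000),np.median(q,0).round(4))
    tb=P[300:,150:200] if n=="top" else P[120:160,280:340]
    print("table z",np.nanmedian(tb[...,2]),np.nanstd(tb[...,2]))
    b=mask(d,(105,120,40),(128,255,255),bx[n]["bin"]);print("bin rim",r(sel(b,.044,.056)))
    rd=mask(d,(172,120,80),(180,255,255),bx[n]["bin"])|mask(d,(0,120,80),(4,255,255),bx[n]["bin"]);print("red",r(sel(rd,.03,.08)))
    for k in("up",):
        g=mask(d,(60,60,30),(90,255,255),bx[n][k]);print("plate",r(sel(g,.003,.014)));q=sel(g,.02,.1);print("cheek",r(q),np.nanmax(q[:,2]))
        o=mask(d,(5,150,100),(18,255,255),bx[n][k]);print("bar",r(sel(o,.0,.2)))
    full=np.zeros(P.shape[:2],bool);x0,y0,x1,y1=bx[n]["es"];full[y0:y1,x0:x1]=1
    print("foot",r(sel(full,.006,.014)));q=sel(full,.04,.12);print("spindle",len(q) and r(q))
    im=d["color"][:,:,::-1]
    x0,y0,x1,y1=bx[n]["up"];c=cv2.resize(im[y0:y1,x0:x1],None,fx=5,fy=5,interpolation=cv2.INTER_CUBIC);cv2.imwrite(f"pics/up_{n}.png",c)
a,b=cv2.imread("pics/up_top.png"),cv2.imread("pics/up_scene.png");h=max(len(a),len(b))
pad=lambda i:cv2.copyMakeBorder(i,0,h-len(i),0,0,cv2.BORDER_CONSTANT)
cv2.imwrite("pics/up.png",np.hstack([pad(a),pad(b)])[:600,:800])
E
```

```text
scene
table z -0.0007529831561968935 0.001313381908130728
bin rim (543, ((495.88372802734375, 219.9093017578125), (220.6398162841797, 111.30380249023438), 73.65826416015625), array([0.5222, 0.2212, 0.0482]))
red (144, ((489.915771484375, 220.83229064941406), (49.6729736328125, 29.005390167236328), 79.54100036621094), array([0.4897, 0.2175, 0.0577]))
plate (1190, ((587.6499633789062, -3.93963623046875), (138.3767852783203, 86.11075592041016), 16.7730770111084), array([ 0.6048, -0.0055,  0.0076]))
cheek (207, ((598.660888671875, -3.090606689453125), (60.10888671875, 81.96208953857422), 15.305171966552734), array([ 0.5922, -0.0179,  0.05  ])) 0.06614114529884442
bar (146, ((550.7459716796875, -72.41471862792969), (112.1335220336914, 56.33515930175781), 6.325730800628662), array([ 0.5965, -0.0677,  0.114 ]))
foot (835, ((622.47412109375, -311.0287170410156), (81.56049346923828, 83.07572174072266), 36.16863250732422), array([ 0.6324, -0.3048,  0.0093]))
spindle (135, ((624.51025390625, -311.3691101074219), (9.62998104095459, 12.457087516784668), 9.67167854309082), array([ 0.6257, -0.3093,
[... 433 characters left out ...]
6972656, 85.35871887207031), 16.630144119262695), array([ 0.5956, -0.005 ,  0.0077]))
cheek (34, ((583.0361328125, -1.5882949829101562), (87.9747314453125, 75.6943130493164), 17.597320556640625), array([0.5724, 0.0266, 0.0622])) 0.07071382607624686
bar (79, ((596.0291748046875, -67.26487731933594), (11.991504669189453, 56.59180450439453), 17.394641876220703), array([ 0.5952, -0.0671,  0.1138]))
foot (393, ((626.5328369140625, -310.32147216796875), (91.93587493896484, 111.0822525024414), 7.349177837371826), array([ 0.6167, -0.3044,  0.0099]))
spindle (42, ((618.0014038085938, -310.6736145019531), (23.410533905029297, 8.923286437988281), 31.204984664916992), array([ 0.6197, -0.307 ,  0.0756]))
```

View pics/up.png

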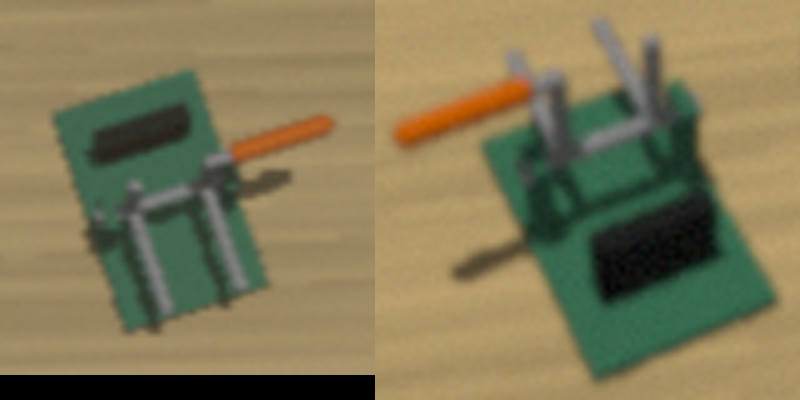

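The crop confirms it: upender +x points up-left in the top view (yaw ≈ 16.7°). The rails are toward the robot, the bar is on the -y side and the stop block is on the +x side. Next I'll refine the reel and stand positions and compute the first move.

```bash
cat >> h.py <<'E'
from scipy.spatial.transform import Rotation as Ro
def go(s,tgt,yaw):
    """shift in tool axes and spin to put TCP at tgt, tool y along yaw (mod pi), deg"""
    R=Ro.from_rotvec(s["ee_rot"]).as_matrix();y=np.degrees(np.arctan2(R[1,1],R[0,1]))
    dy=(yaw-y+90)%180-90
    print("tilt",R[:,2].round(4),"yawy",round(y,2),"shift mm",(R.T@(np.array(tgt)-s["position"])*1000).round(1),"spin",round(-np.radians(dy),4),"alt",round(-np.radians(dy-np.sign(dy)*180),4))
E
python3 - <<'E'
from h import *
from cell import arm
a=np.radians(-16.2);bx=np.array([np.cos(a),np.sin(a)]);by=np.array([-bx[1],bx[0]]);c=np.array([.495,.2203])
u=np.radians(16.7);ux=np.array([np.cos(u),np.sin(u)]);uy=np.array([-ux[1],ux[0]]);hg=np.array([.578,-.0067])
for n in("scene","top"):
    d=dict(np.load(f"pics/{n}0.npz"));P=cloud(d);z=P[...,2];L=np.stack([(P[...,:2]-c)@bx,(P[...,:2]-c)@by],-1)*1000
    q=(abs(L[...,0])<45)&(abs(L[...,1])<30)&(z>.055)&(z<.075)
    l=L[q];print(n,"reel x-ext",np.percentile(l[:,0],[1,5,50,95,99]).round(1),"y",np.percentile(l[:,1],[2,50,98]).round(1),"zmax",np.percentile(z[q],98))
    # same in slots +-73
    U=np.stack([(P[...,:2]-hg)@ux,(P[...,:2]-hg)@uy],-1)*1000
    hs=hsv(d)
    q=(abs(U[...,1])<30)&(z>.052)&(z<.125)&(U[...,0]>-75)&(U[...,0]<30)&(hs[...,1]<70)
    for nm,w in(("railL",(U[...,1]>8)&(z<.066)),("railR",(U[...,1]<-8)&(z<.066)),("prongL",(U[...,1]>8)&(z>.075)),("prongR",(U[...,1]<-8)&(z>.075))):
        l=U[q&w];print(nm,len(l),"x",np.percentile(l[:,0],[2,50,98]).round(1),"y",np.percentile(l[:,1],[5,50,95]).round(1),"z",np.percentile(z[q&w],[5,95]).round(3))
    # stands: top flange of black reel stand (white, z .075)
    q=(z>.068)&(z<.082)&(abs(P[...,0]-.52)<.06)&(abs(P[...,1]+.3)<.06)
    print("full top",q.sum(),cv2.minEnclosingCircle(P[q][:,:2].astype(np.float32)*1000))
    q=(z>.085)&(z<.105)&(abs(P[...,0]-.62)<.02)&(abs(P[...,1]+.31)<.02);print("tip",q.sum(),np.median(P[q],0))
    q=(z>.028)&(z<.04)&(abs(P[...,0]-.62)<.025)&(abs(P[...,1]+.31)<.025);print("collar",q.sum(),cv2.minAreaRect(P[q][:,:2].astype(np.float32)*1000) if q.any() else 0)
s=arm.observe();go(s,[*c,.235],-16.2)
E
```

```text
scene reel x-ext [-20.8 -19.2  -0.4  19.   19.7] y [-17.1  -0.4  17.3] zmax 0.06397750247941006
railL 98 x [-62.2 -22.1   3.1] y [11.7 20.6 25.9] z [0.055 0.061]
railR 73 x [-63.2 -13.2   2.9] y [-26.8 -22.3 -10.4] z [0.055 0.062]
prongL 42 x [-2.1  1.6  3.4] y [19.  21.2 25.2] z [0.078 0.113]
prongR 54 x [-3.6  1.8  3.3] y [-28.3 -23.5 -19.6] z [0.077 0.114]
full top 341 ((478.5002746582031, -275.0381774902344), 30.281997680664062)
tip 40 [ 0.62395956 -0.30973802  0.09274939]
collar 150 ((622.3323364257812, -311.5401306152344), (31.78182029724121, 31.025733947753906), 24.30083656311035)
top reel x-ext [-22.2 -21.1  -3.1  16.1  17.5] y [-18.    1.3  20.5] zmax 0.06556229836063418
railL 73 x [-63.3 -26.8   2. ] y [13.  23.8 28. ] z [0.053 0.062]
railR 74 x [-63.9 -27.    2.6] y [-26.9 -19.6 -12.7] z [0.054 0.063]
prongL 15 x [-4.5 -2.8  2.6] y [20.9 24.5 27.5] z [0.084 0.115]
prongR 21 x [-5.  -1.8  2.6] y [-27.9 -20.  -17.1] z [0.083 0.115]
full top 282 ((477.76202392578125, -274.0160217285156), 30.85683822631836)
tip 17 [ 0.62132636 -0.30767586  0.09385597]
collar 71 ((620.6822509765625, -308.89227294921875), (28.83050537109375, 27.945327758789062), 42.981719970703125)
tilt [-8.0e-04  1.2e-03 -1.0e+00] yawy -63.26 shift mm [ 541.2 -598.6    2.8] spin -0.8213 alt 2.3203
```

>>> jog_arm(moves=[[0.541, -0.598, 0.08, -0.821], [0.541, -0.598, 0.08, -0.821], [0.541, -0.598, 0.08, -0.821], [0.541, -0.598, 0.08, -0.821], [0.541, -0.598, 0.08, -0.821], [0.541, -0.598, 0.08, -0.821], [0.541, -0.598, 0.08, -0.821], [0.541, -0.598, 0.08, -0.821], [0.541, -0.598, 0.08, -0.821], [0.541, -0.598, 0.08, -0.821], [0.541, -0.598, 0.08, -0.821], [0.541, -0.598, 0.08, -0.821], [0.541, -0.598, 0.08, -0.821], [0.541, -0.598, 0.08, -0.821], [0.541, -0.598, 0.08, -0.821], [0.541, -0.598, 0.08, -0.821], [0.541, -0.598, 0.08, -0.821], [0.541, -0.598, 0.08, -0.821]], hand=0.052, newtons=25)

```text
clock: 2.35
position: [0.4955, 0.2185, 0.1579]
ee_rot: [2.513, 1.884, 0.0]
force: [-0.2, -0.7, 0.1]
width: 0.567
gripper_force: 0.0
```

Run:
```python
from h import *
from cell import arm
s=arm.observe();print(s["clock"],s["position"],s["width"]*.0918);go(s,[.494,.2206,.037],-16.2)
d=arm.get_image("wrist");cv2.imwrite("pics/w1.png",d["color"][:,:,::-1])
P=cloud(d);a=np.radians(-16.2);bx=np.array([np.cos(a),np.sin(a)]);by=np.array([-bx[1],bx[0]]);c=np.array([.495,.2203])
z=P[...,2];L=np.stack([(P[...,:2]-c)@bx,(P[...,:2]-c)@by],-1)*1000
q=(abs(L[...,0])<45)&(abs(L[...,1])<30)&(z>.053)&(z<.075)
l=L[q];print("reel x-ext",np.percentile(l[:,0],[1,5,50,95,99]).round(1),"y",np.percentile(l[:,1],[2,50,98]).round(1))
```

```text
2.35 [0.49550927 0.21851801 0.15794213] 0.052049450282094775
tilt [ 4.e-04 -2.e-04 -1.e+00] yawy -16.29 shift mm [  1.6  -2.1 120.9] spin -0.0016 alt 3.14
reel x-ext [-19.8 -18.4  -0.1  17.9  19.5] y [-16.8   3.9  20.5]
```

View pics/w1.png

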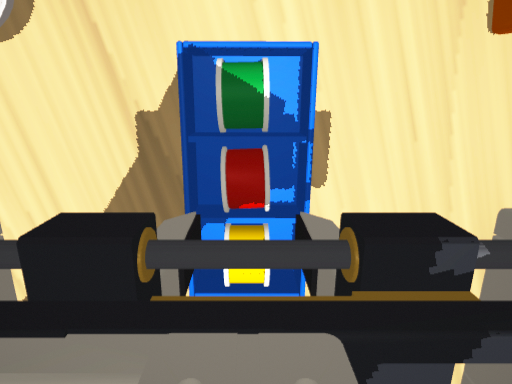

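The wrist view shows the red reel at (246,178), centred between the fingers (about 180 and 320). Next: descend, grip and lift.

>>> jog_arm(moves=[[0.0015, -0.0015, 0.04, 0], [0.0015, -0.0015, 0.08, 0], [0.0015, -0.0015, 0.1, 0], [0.0015, -0.0015, 0.115, 0], [0.0015, -0.0015, 0.121, 0], [0.0015, -0.0015, 0.121, 0], [0.0015, -0.0015, 0.121, 0]])

```text
clock: 3.28
position: [0.4949, 0.2215, 0.0375]
ee_rot: [2.513, 1.885, 0.002]
force: [0.4, 0.1, -0.2]
width: 0.568
gripper_force: 0.0
```

>>> jog_arm(moves=[[0, 0, 0, 0], [0, 0, 0, 0], [0, 0, 0, 0], [0, 0, 0, 0], [0, 0, 0, 0], [0, 0, 0, 0]], hand=0.03, newtons=25)

```text
clock: 4.03
position: [0.4946, 0.2213, 0.0372]
ee_rot: [2.512, 1.886, 0.001]
force: [-1.0, -0.1, 6.2]
width: 0.434
gripper_force: 24.7
```

>>> jog_arm(moves=[[0, 0, -0.03, 0], [0, 0, -0.08, 0], [0, 0, -0.13, 0], [0, 0, -0.16, 0], [0, 0, -0.16, 0], [0, 0, -0.16, 0]])

```text
clock: 4.78
position: [0.4936, 0.2205, 0.1954]
ee_rot: [-2.513, -1.886, 0.003]
force: [-0.6, -0.9, -3.1]
width: 0.434
gripper_force: 24.7
```

Run:
```python
from h import *
from cell import arm
s=arm.observe();print(s["clock"],s["position"],s["width"]*.0918,s["force"])
u=np.radians(16.7);ux=np.array([np.cos(u),np.sin(u)]);hg=np.array([.578,-.0067])
r=hg-.025*ux;print(r)
go(s,[*r,.15],16.7);go(s,[*r,.083],16.7)
```

```text
4.775 [0.49363383 0.22049716 0.19544581] 0.03983752154456812 [-0.60432867 -0.90151184 -3.12032712]
[ 0.55405444 -0.01388401]
tilt [-0.0016 -0.0012 -1.    ] yawy -16.23 shift mm [-208.1  123.6   45.6] spin -0.5748 alt 2.5668
tilt [-0.0016 -0.0012 -1.    ] yawy -16.23 shift mm [-208.   123.7  112.6] spin -0.5748 alt 2.5668
```

>>> jog_arm(moves=[[-0.208, 0.1235, 0.01, -0.575], [-0.208, 0.1235, 0.01, -0.575], [-0.208, 0.1235, 0.01, -0.575], [-0.208, 0.1235, 0.01, -0.575], [-0.208, 0.1235, 0.01, -0.575], [-0.208, 0.1235, 0.01, -0.575], [-0.208, 0.1235, 0.01, -0.575], [-0.208, 0.1235, 0.01, -0.575]])

```text
clock: 5.78
position: [0.5545, -0.0116, 0.1866]
ee_rot: [-1.872, -2.523, -0.0]
force: [0.1, 1.1, -2.4]
width: 0.436
gripper_force: 24.7
```

Run:
```python
from h import *
from cell import arm
s=arm.observe();print(s["clock"],s["position"])
u=np.radians(16.7);ux=np.array([np.cos(u),np.sin(u)]);uy=np.array([-ux[1],ux[0]]);hg=np.array([.578,-.0067])
r=hg-.025*ux
go(s,[*r,.083],16.7)
d=arm.get_image("wrist");cv2.imwrite("pics/w2.png",d["color"][:,:,::-1])
P=cloud(d);z=P[...,2];U=np.stack([(P[...,:2]-hg)@ux,(P[...,:2]-hg)@uy],-1)*1000
hs=hsv(d);g=hs[...,1]<70
for nm,q in(("railL",(U[...,1]>12)&(U[...,1]<32)&(z<.066)&(z>.053)&g),("railR",(U[...,1]<-12)&(U[...,1]>-32)&(z<.066)&(z>.053)&g),("prong",(z>.1)&(z<.12)&(abs(U[...,1])<32)&(abs(U[...,0])<20))):
    l=U[q];print(nm,len(l),len(l) and (np.percentile(l,[5,50,95],axis=0).round(1).tolist()))
o=mask(d,(5,150,100),(18,255,255));q=o&(z>.08)&(z<.13)&(U[...,1]<-30)&(U[...,1]>-95);l=U[q];print("bar",len(l),len(l) and (np.percentile(l,[2,50,98],axis=0).round(1).tolist()))
```

```text
5.775 [ 0.55451861 -0.01159806  0.18660396]
tilt [-2.e-04  2.e-04 -1.e+00] yawy 16.86 shift mm [ -2.1  -1.1 103.6] spin 0.0028 alt -3.1388
railL 691 [[-60.4, 18.6], [-28.8, 23.0], [-0.3, 28.0]]
railR 0 0
prong 116 [[-3.3, 20.0], [0.0, 23.7], [3.3, 26.2]]
bar 73 [[-4.9, -81.8], [-0.4, -78.2], [4.4, -75.2]]
```

View pics/w2.png

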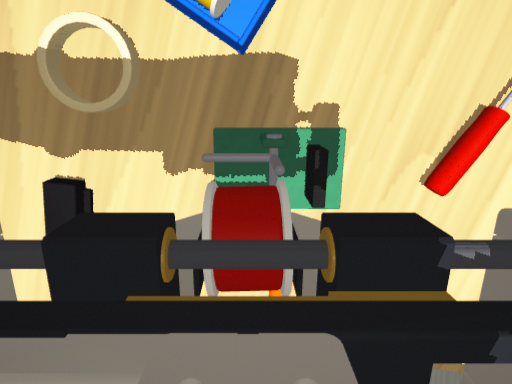

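The wrist view shows the reel held at (247,240), with the left prong and rail at (275,165) just beyond it. The measured fork frame agrees within 1 mm.

>>> jog_arm(moves=[[-0.0015, -0.001, 0.03, 0.003], [-0.0015, -0.001, 0.06, 0.003], [-0.0015, -0.001, 0.08, 0.003], [-0.0015, -0.001, 0.09, 0.003], [-0.0015, -0.001, 0.096, 0.003], [-0.0015, -0.001, 0.1, 0.003], [-0.0015, -0.001, 0.102, 0.003], [-0.0015, -0.001, 0.103, 0.003], [-0.0015, -0.001, 0.103, 0.003]])

```text
clock: 6.95
position: [0.5545, -0.0148, 0.0841]
ee_rot: [1.878, 2.518, 0.0]
force: [-1.4, -0.9, 0.1]
width: 0.436
gripper_force: 24.7
```

>>> jog_arm(moves=[[0.001, 0, 0, 0], [0.001, 0, 0.0007, 0], [0.001, 0, 0.0014, 0], [0.001, 0, 0.0014, 0]])

```text
clock: 7.45
position: [0.5541, -0.0136, 0.0829]
ee_rot: [1.878, 2.518, 0.0]
force: [-2.5, -0.3, 6.8]
width: 0.434
gripper_force: 24.7
```

Contact (about 9 N up), so the reel is on the rails. Opening gently.

>>> jog_arm(moves=[[0, 0, 0, 0], [0, 0, 0, 0], [0, 0, 0, 0], [0, 0, 0, 0]], hand=0.052)

```text
clock: 7.95
position: [0.554, -0.0138, 0.0823]
ee_rot: [-1.879, -2.518, 0.0]
force: [0.3, 0.4, -0.4]
width: 0.566
gripper_force: 0.0
```

>>> jog_arm(moves=[[0, 0, -0.02, 0], [0, 0, -0.05, 0], [0, 0, -0.09, 0], [0, 0, -0.12, 0], [0, 0, -0.12, 0], [0, 0, -0.12, 0]])

```text
clock: 8.7
position: [0.5535, -0.014, 0.2016]
ee_rot: [-1.878, -2.518, 0.001]
force: [-0.4, 0.2, 0.1]
width: 0.569
gripper_force: 0.0
```

Run:
```python
from h import *
from cell import arm
s=arm.observe();print(s["clock"],s["position"])
u=np.radians(16.7);ux=np.array([np.cos(u),np.sin(u)]);uy=np.array([-ux[1],ux[0]]);hg=np.array([.578,-.0067])+.0005*uy
b=hg-.074*uy;print(b)
go(s,[*b,.17],16.7)
for n in("wrist","scene"):
    d=arm.get_image(n)
    P=cloud(d);z=P[...,2];U=np.stack([(P[...,:2]-hg)@ux,(P[...,:2]-hg)@uy],-1)*1000
    rd=(mask(d,(170,120,60),(180,255,255))|mask(d,(0,120,60),(4,255,255)))&(abs(U[...,0]+24)<40)&(abs(U[...,1])<40)
    l=U[rd];print(n,"red",len(l),np.percentile(l,[2,50,98],axis=0).round(1).tolist(),np.percentile(z[rd],[50,98]))
    if n=="scene":
        im=d["color"][200:310,190:310,::-1];im=cv2.resize(im,None,fx=5,fy=5,interpolation=cv2.INTER_CUBIC);cv2.imwrite("pics/s3.png",im)
```

```text
8.7 [ 0.55354002 -0.0140302   0.20163427]
[ 0.599121   -0.07709995]
tilt [-8.e-04 -3.e-04 -1.e+00] yawy 16.55 shift mm [-73.4  25.8  31.6] spin -0.0027 alt 3.1389
wrist red 2260 [[-39.0, -21.6], [-24.1, 6.2], [-8.6, 26.2]] [0.10291161 0.10697957]
scene red 193 [[-39.7, -25.5], [-27.8, -5.9], [-14.4, 18.5]] [0.1032662  0.10732617]
```

View pics/s3.png

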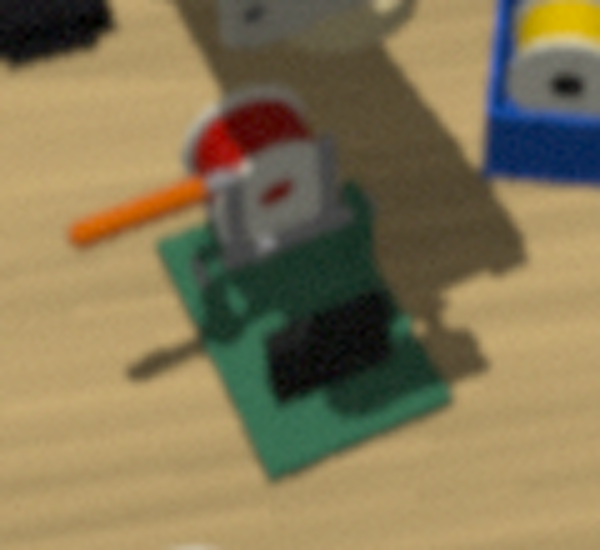

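The scene crop shows the reel standing on the rails, its flange against the prongs, at (265,170); the bar is free at (135,210). Next, grip the bar near its outer end.

>>> jog_arm(moves=[[-0.0735, 0.026, 0, -0.003], [-0.0735, 0.026, 0.02, -0.003], [-0.0735, 0.026, 0.05, -0.003], [-0.0735, 0.026, 0.08, -0.003], [-0.0735, 0.026, 0.092, -0.003], [-0.0735, 0.026, 0.092, -0.003], [-0.0735, 0.026, 0.092, -0.003]], hand=0.036)

```text
clock: 9.68
position: [0.6005, -0.0766, 0.1113]
ee_rot: [1.874, 2.52, 0.001]
force: [0.4, 0.0, 0.5]
width: 0.39
gripper_force: 0.0
```

>>> jog_arm(moves=[[0, 0, 0, 0], [0, 0, 0, 0], [0, 0, 0, 0], [0, 0, 0, 0], [0, 0, 0, 0], [0, 0, 0, 0]], hand=0.005, newtons=12)

```text
clock: 10.42
position: [0.5997, -0.0771, 0.1106]
ee_rot: [1.875, 2.521, -0.001]
force: [-3.5, -0.8, 5.6]
width: 0.122
gripper_force: 12.0
```

Run:
```python
from h import *
from cell import arm
s=arm.observe();print(s["clock"],s["position"],s["width"]*91.8,s["force"])
u=np.radians(16.7);ux=np.array([np.cos(u),np.sin(u)]);uy=np.array([-ux[1],ux[0]]);hg=np.array([.578,-.0067])+.0005*uy
v=s["position"][:2]-hg;print(v@ux,v@uy)
R=Ro.from_rotvec(s["ee_rot"]).as_matrix();print(R.round(3))
```

```text
10.425 [ 0.59970687 -0.07707643  0.11064182] 11.18034504365658 [-3.48713337 -0.75397979  5.61421572]
0.0005679192638360676 -0.07414582649161193
[[-0.288  0.958 -0.   ]
 [ 0.958  0.288 -0.   ]
 [-0.    -0.    -1.   ]]
```

>>> jog_arm(moves=[[0, 0.0038, 0.0001, 0], [0, 0.0077, 0.0005, 0], [0, 0.0114, 0.0012, 0], [0, 0.0152, 0.0021, 0], [0, 0.0188, 0.0033, 0], [0, 0.0224, 0.0048, 0], [0, 0.0258, 0.0064, 0], [0, 0.0291, 0.0084, 0], [0, 0.0323, 0.0105, 0], [0, 0.0354, 0.0129, 0], [0, 0.0382, 0.0154, 0], [0, 0.0409, 0.0182, 0], [0, 0.0433, 0.0211, 0], [0, 0.0456, 0.0242, 0], [0, 0.0476, 0.0275, 0], [0, 0.0476, 0.0275, 0]])

```text
clock: 12.42
position: [0.6457, -0.0631, 0.0823]
ee_rot: [1.875, 2.521, 0.001]
force: [0.8, -2.5, -2.4]
width: 0.123
gripper_force: 12.0
```

Run:
```python
from h import *
from cell import arm
s=arm.observe();print(s["clock"],s["position"],s["width"]*91.8,s["force"])
u=np.radians(16.7);ux=np.array([np.cos(u),np.sin(u)]);uy=np.array([-ux[1],ux[0]]);hg=np.array([.578,-.0067])+.0005*uy
v=s["position"][:2]-hg;print(v@ux,v@uy)
R=Ro.from_rotvec(s["ee_rot"]).as_matrix();print(R.round(3))
d=arm.get_image("scene");P=cloud(d);z=P[...,2];U=np.stack([(P[...,:2]-hg)@ux,(P[...,:2]-hg)@uy],-1)*1000
o=mask(d,(5,150,100),(18,255,255))&(U[...,1]<-30)&(U[...,1]>-95);print("bar",o.sum(),np.median(U[o],0),np.median(z[o]))
rd=(mask(d,(170,120,60),(180,255,255))|mask(d,(0,120,60),(4,255,255)))&(abs(U[...,0])<70)&(abs(U[...,1])<40);print("red",np.percentile(U[rd],[2,50,98],axis=0).round(1).tolist())
```

```text
12.425 [ 0.64570404 -0.06307356  0.08232933] 11.280515134940817 [ 0.79251619 -2.46788575 -2.39810494]
0.04864891456419089 -0.07395132891155158
[[-0.288  0.958  0.   ]
 [ 0.958  0.288  0.   ]
 [ 0.     0.    -1.   ]]
bar 0 [nan nan] nan
red [[18.1, -22.6], [30.3, -4.1], [38.3, 18.8]]
  return _methods._mean(a, axis=axis, dtype=dtype,
  ret = um.true_divide(
  ret = ret.dtype.type(ret / rcount)
```

>>> jog_arm(moves=[[0, 0.0014, 0.0025, 0], [0, 0.0026, 0.0051, 0], [0, 0.0037, 0.0078, 0], [0, 0.0047, 0.0105, 0], [0, 0.0055, 0.0133, 0], [0, 0.0062, 0.0161, 0], [0, 0.0067, 0.0189, 0], [0, 0.0071, 0.0218, 0], [0, 0.0073, 0.0246, 0], [0, 0.0074, 0.027, 0], [0, 0.0074, 0.028, 0], [0, 0.0074, 0.029, 0], [0, 0.0074, 0.03, 0], [0, 0.0074, 0.03, 0]])

```text
clock: 14.22
position: [0.6517, -0.0613, 0.0538]
ee_rot: [-1.875, -2.52, 0.002]
force: [-10.7, -3.9, 15.9]
width: 0.13
gripper_force: 12.0
```

>>> jog_arm(moves=[[0, 0, 0, 0], [0, 0, 0, 0], [0, 0, 0, 0]], hand=0.036)

```text
clock: 14.6
position: [0.6529, -0.0604, 0.0527]
ee_rot: [1.874, 2.521, 0.002]
force: [-0.3, 0.2, -1.0]
width: 0.374
gripper_force: 0.0
```

>>> jog_arm(moves=[[0, 0, -0.03, 0], [0, 0, -0.08, 0], [0, 0, -0.13, 0], [0, 0, -0.17, 0], [0, 0, -0.17, 0], [0, 0, -0.17, 0]])

```text
clock: 15.35
position: [0.6522, -0.061, 0.2221]
ee_rot: [-1.874, -2.521, 0.001]
force: [1.1, 0.2, -0.3]
width: 0.395
gripper_force: 0.0
```

Run:
```python
from h import *
from cell import arm
s=arm.observe();print(s["clock"],s["position"],s["width"]*91.8,s["force"])
u=np.radians(16.7);ux=np.array([np.cos(u),np.sin(u)]);uy=np.array([-ux[1],ux[0]]);hg=np.array([.578,-.0067])+.0005*uy
r=hg+.026*ux;print("nominal",r)
for n in("scene","wrist","top"):
    d=arm.get_image(n);P=cloud(d);z=P[...,2];U=np.stack([(P[...,:2]-hg)@ux,(P[...,:2]-hg)@uy],-1)*1000
    q=(abs(U[...,0]-26)<40)&(abs(U[...,1])<40)&(z>.093)&(z<.106)&(hsv(d)[...,1]<90)&(U[...,0]>-2)
    if q.sum()>10:print(n,"flange",q.sum(),cv2.minEnclosingCircle(U[q].astype(np.float32)),np.median(U[q],0),np.median(z[q]))
    o=mask(d,(5,150,100),(18,255,255))&(U[...,1]<-30)&(U[...,1]>-95)&(abs(U[...,0]-55)<25);print("bar",o.sum(),np.percentile(U[o],[2,50,98],axis=0).round(1).tolist() if o.any() else 0,np.median(z[o]) if o.any() else 0)
    if n=="wrist":cv2.imwrite("pics/w4.png",d["color"][:,:,::-1])
    if n=="scene":cv2.imwrite("pics/s4.png",cv2.resize(d["color"][200:310,190:310,::-1],None,fx=5,fy=5,interpolation=cv2.INTER_CUBIC))
go(s,[*r,.2],106.7)
```

```text
15.35 [ 0.65224855 -0.06102545  0.22206403] 36.25095749580559 [ 1.12357711  0.21425127 -0.34920623]
nominal [0.6027597  0.00125028]
scene flange 373 ((24.856494903564453, 1.9068236351013184), 31.50482749938965) [32.25734991 -0.06902719] 0.09844485798241802
bar 132 [[49.8, -91.3], [56.1, -67.5], [59.8, -38.3]] 0.05930088540874798
wrist flange 3650 ((23.605710983276367, -0.28993192315101624), 31.709712982177734) [25.55996426  1.3742061 ] 0.09847184709524444
bar 657 [[50.2, -90.4], [55.4, -62.0], [61.6, -35.5]] 0.05950778343184791
top flange 302 ((23.3060302734375, 0.4011266827583313), 30.89181900024414) [25.43219037  1.23396615] 0.09869706457461615
bar 55 [[49.1, -80.0], [53.8, -57.0], [59.3, -36.8]] 0.05810746082367763
tilt [-6.e-04 -1.e-04 -1.e+00] yawy 16.73 shift mm [ 73.9 -29.5  22.1] spin -1.5703 alt 1.5713
```

View pics/s4.png

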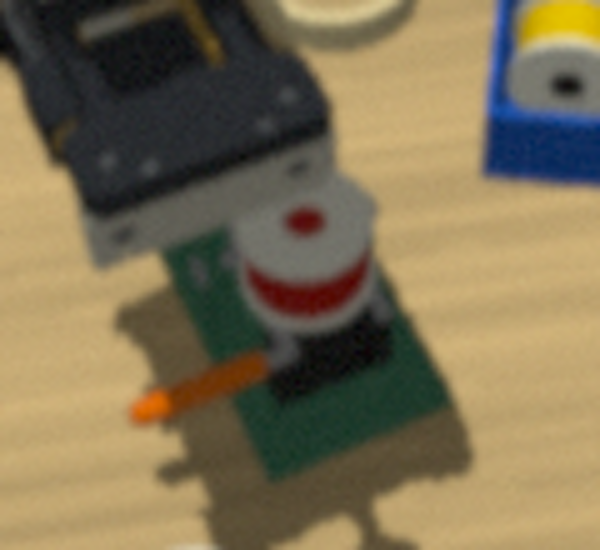

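Fork is on its stop (bar at z ≈ 0.055, x = +55 mm). The reel lies flat with its bore at (303,222) in the crop. Checking cheek extents and the bore centre before the re-grasp.

Run:
```python
from h import *
from cell import arm
u=np.radians(16.7);ux=np.array([np.cos(u),np.sin(u)]);uy=np.array([-ux[1],ux[0]]);hg=np.array([.578,-.0067])+.0005*uy
for n in("scene","wrist","top"):
    d=arm.get_image(n);P=cloud(d);z=P[...,2];U=np.stack([(P[...,:2]-hg)@ux,(P[...,:2]-hg)@uy],-1)*1000
    R,t=cam(d);w=R@np.array([*(hg+.025*ux),.099])+t;px=w[:2]/w[2]*d["fx"]+[d["cx"],d["cy"]]
    rd=(mask(d,(168,100,40),(180,255,255))|mask(d,(0,100,40),(5,255,255))).astype(np.uint8)
    N,_,st,ce=cv2.connectedComponentsWithStats(rd)
    for i in range(1,N):
        if st[i,4]>6 and np.linalg.norm(ce[i]-px)<40:
            # bore: box centre at flange height
            x,y,ww,hh=st[i,:4];p=ray(d,x+(ww-1)/2,y+(hh-1)/2,.099);print(n,"red",st[i],(p[:2]-hg)@ux,(p[:2]-hg)@uy)
    for sg in(1,-1):
        q=(sg*U[...,1]>30)&(sg*U[...,1]<50)&(abs(U[...,0])<32)&(z>.02)&(z<.09)&mask(d,(50,50,20),(95,255,255));
        if q.sum()>5:print(n,"cheek",sg,q.sum(),np.percentile(U[q],[3,97],axis=0).round(1).tolist(),np.percentile(z[q],[50,97]).round(3))
```

```text
scene red [248 242   7   5  28] 0.025241880574237537 0.0006289751685439552
scene red [240 252  23  11 136] 0.054997382696822666 -0.012802623013572451
scene cheek -1 79 [[-8.3, -40.2], [10.5, -32.7]] [0.051 0.066]
wrist red [202  86  15  21 118] 0.023477470409804635 -0.00019813647958957965
wrist cheek 1 240 [[-9.2, 31.8], [11.3, 38.7]] [0.064 0.066]
wrist cheek -1 209 [[-8.6, -39.2], [11.5, -32.1]] [0.064 0.065]
top red [269 155   5   3   7] 0.026982495919794812 -0.0008072190959276587
top cheek 1 23 [[-11.8, 33.8], [9.4, 41.4]] [0.061 0.067]
top cheek -1 24 [[-11.5, -36.6], [7.1, -30.4]] [0.061 0.067]
```

Run:
```python
from h import *
from cell import arm
s=arm.observe();print(s["joints"].round(2))
u=np.radians(16.7);ux=np.array([np.cos(u),np.sin(u)]);uy=np.array([-ux[1],ux[0]]);hg=np.array([.578,-.0067])+.0005*uy
go(s,[*(hg+.026*ux),.2],106.7)
```

```text
[ 0.36  0.56 -0.55  1.48  0.3   1.19  0.05]
tilt [-1.4e-03  2.0e-04 -1.0e+00] yawy 16.74 shift mm [ 73.8 -29.4  22. ] spin -1.5702 alt 1.5714
```

>>> jog_arm(moves=[[0.074, -0.0295, 0.02, -1.57], [0.074, -0.0295, 0.02, -1.57], [0.074, -0.0295, 0.02, -1.57], [0.074, -0.0295, 0.02, -1.57], [0.074, -0.0295, 0.02, -1.57], [0.074, -0.0295, 0.02, -1.57], [0.074, -0.0295, 0.02, -1.57], [0.074, -0.0295, 0.02, -1.57], [0.074, -0.0295, 0.02, -1.57], [0.074, -0.0295, 0.02, -1.57], [0.074, -0.0295, 0.02, -1.57], [0.074, -0.0295, 0.02, -1.57]], hand=0.08)

```text
clock: 17.15
position: [0.603, 0.0014, 0.2028]
ee_rot: [-0.454, 3.109, -0.0]
force: [0.1, -0.3, 0.3]
width: 0.873
gripper_force: 0.0
```

Run:
```python
from h import *
from cell import arm
s=arm.observe();print(s["clock"],s["joints"].round(2),s["width"]*91.8,s["position"])
u=np.radians(16.7);ux=np.array([np.cos(u),np.sin(u)]);uy=np.array([-ux[1],ux[0]]);hg=np.array([.578,-.0067])+.0005*uy
go(s,[*(hg+.026*ux),.071],106.7)
d=arm.get_image("wrist");P=cloud(d);z=P[...,2];U=np.stack([(P[...,:2]-hg)@ux,(P[...,:2]-hg)@uy],-1)*1000
q=(abs(U[...,0]-26)<36)&(abs(U[...,1])<40)&(z>.093)&(z<.106)&(hsv(d)[...,1]<90)&(U[...,0]>5)
print(q.sum(),np.percentile(U[q],[1,99],axis=0).round(1).tolist())
```

```text
17.15 [ 0.52  0.61 -0.95  1.62  0.53  1.19  1.32] 80.12698556802077 [0.60295393 0.00137283 0.20283283]
tilt [ 0.e+00 -2.e-04 -1.e+00] yawy 106.63 shift mm [  0.2  -0.  131.8] spin -0.0013 alt 3.1403
2934 [[5.7, -28.3], [52.9, 27.4]]
```

>>> jog_arm(moves=[[0, 0, 0.04, 0], [0, 0, 0.08, 0], [0, 0, 0.1, 0], [0, 0, 0.115, 0], [0, 0, 0.126, 0], [0, 0, 0.132, 0], [0, 0, 0.132, 0], [0, 0, 0.132, 0]])

```text
clock: 18.2
position: [0.6034, 0.0014, 0.0714]
ee_rot: [-0.455, 3.107, -0.0]
force: [-0.1, 0.0, 0.9]
width: 0.871
gripper_force: 0.0
```

>>> jog_arm(moves=[[0, 0, 0, 0], [0, 0, 0, 0], [0, 0, 0, 0], [0, 0, 0, 0], [0, 0, 0, 0], [0, 0, 0, 0], [0, 0, 0, 0]], hand=0.045, newtons=25)

```text
clock: 19.08
position: [0.6031, 0.0013, 0.071]
ee_rot: [-0.455, 3.108, -0.0]
force: [0.5, -1.3, 3.0]
width: 0.647
gripper_force: 25.0
```

>>> jog_arm(moves=[[0, 0, -0.02, 0], [0, 0, -0.05, 0], [0, 0, -0.1, 0], [0, 0, -0.14, 0], [0, 0, -0.14, 0], [0, 0, -0.14, 0]])

```text
clock: 19.82
position: [0.6022, 0.001, 0.2101]
ee_rot: [0.456, -3.107, 0.001]
force: [-0.4, -0.1, -1.8]
width: 0.644
gripper_force: 25.0
```

Run:
```python
from h import *
from cell import arm
s=arm.observe();print(s["clock"],s["joints"].round(2),s["width"]*91.8,s["position"],s["force"])
R=Ro.from_rotvec(s["ee_rot"]).as_matrix()
for n in("wrist","scene","top"):
    d=arm.get_image(n);P=cloud(d);z=P[...,2];T=(P-s["position"])@R*1000
    q=(abs(T[...,0])<45)&(abs(T[...,1])<29)&(T[...,2]<-21)&(T[...,2]>-36)&(hsv(d)[...,1]<60)&(hsv(d)[...,2]>110)
    print(n,q.sum(),np.percentile(T[q],[1,50,99],axis=0).round(1).tolist() if q.sum()>5 else 0)
    if q.sum()>50:
        A=np.c_[T[q][:,:2],np.ones(q.sum())];print("slope z/x,z/y",np.linalg.lstsq(A,T[q][:,2],rcond=None)[0])
    if n=="wrist":cv2.imwrite("pics/w5.png",d["color"][:,:,::-1])
go(s,[.622,-.310,.2],106.7)
```

```text
19.825 [ 0.52  0.6  -0.95  1.61  0.52  1.2   1.32] 59.148801136241794 [0.60219893 0.00101118 0.21013973] [-0.43437432 -0.07115941 -1.76506536]
wrist 7427 [[-15.3, -26.6, -28.7], [13.4, -0.4, -27.3], [29.5, 26.2, -25.6]]
slope z/x,z/y [-2.01765386e-03 -6.44088351e-04 -2.73035858e+01]
scene 220 [[-23.7, -22.0, -28.8], [-10.6, 2.6, -26.8], [29.8, 24.5, -24.9]]
slope z/x,z/y [ 4.10588526e-03 -1.21746292e-03 -2.67614487e+01]
top 64 [[-15.2, -16.0, -30.9], [24.3, 8.1, -26.4], [30.7, 25.9, -22.3]]
slope z/x,z/y [ 5.31879875e-03 -1.40699345e-02 -2.64288032e+01]
tilt [-1.4e-03 -6.0e-04 -1.0e+00] yawy 106.68 shift mm [  70.3 -303.6   10.3] spin -0.0003 alt 3.1413
```

View pics/w5.png

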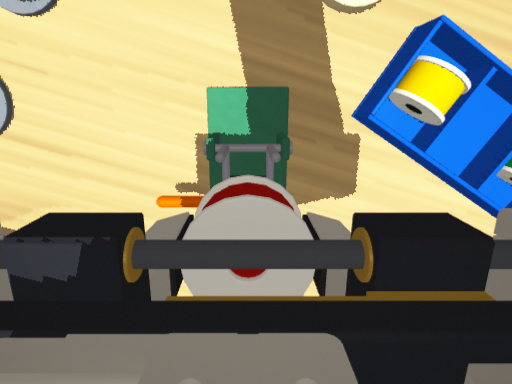

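The reel is level in the hand at (248,250), with the bore visible. I'll pause with the stand in the wrist camera's view to fix its axis.

>>> jog_arm(moves=[[-0.02, -0.3035, 0, 0], [-0.02, -0.3035, 0, 0], [-0.02, -0.3035, 0, 0], [-0.02, -0.3035, 0, 0], [-0.02, -0.3035, 0, 0], [-0.02, -0.3035, 0, 0], [-0.02, -0.3035, 0, 0], [-0.02, -0.3035, 0, 0], [-0.02, -0.3035, 0, 0]])

```text
clock: 21.1
position: [0.7093, -0.2824, 0.2111]
ee_rot: [-0.459, 3.108, -0.0]
force: [-0.5, -0.3, -2.2]
width: 0.644
gripper_force: 25.0
```

Run:
```python
from h import *
from cell import arm
s=arm.observe();print(s["clock"],s["position"],s["force"])
for n in("wrist","scene","top"):
    d=arm.get_image(n);P=cloud(d);z=P[...,2]
    near=np.hypot(P[...,0]-.622,P[...,1]+.310)
    for nm,q in(("foot",(near<.055)&(z>.005)&(z<.015)),("collar",(near<.022)&(z>.029)&(z<.04)),("spin",(near<.014)&(z>.05)&(z<.085)),("tip",(near<.014)&(z>.09)&(z<.105))):
        if q.sum()>8:
            p=P[q];print(n,nm,q.sum(),np.array(cv2.minEnclosingCircle(p[:,:2].astype(np.float32)*1000)[0]).round(1),"r",round(cv2.minEnclosingCircle(p[:,:2].astype(np.float32)*1000)[1],1),np.median(p,0).round(4))
    if n=="wrist":cv2.imwrite("pics/w6.png",d["color"][:,:,::-1]);np.savez("pics/w6.npz",**d)
go(s,[.622,-.310,.2],106.7)
```

```text
21.1 [ 0.70925499 -0.28237017  0.21109743] [-0.47112356 -0.30364205 -2.23869627]
wrist foot 4100 [ 623.2 -312.3] r 42.1 [ 0.6226 -0.3119  0.0095]
wrist collar 607 [ 623.5 -311.8] r 15.8 [ 0.6257 -0.3104  0.0346]
wrist spin 31 [ 626.2 -310.4] r 5.0 [ 0.6288 -0.3094  0.0717]
wrist tip 173 [ 623.5 -312. ] r 5.9 [ 0.624  -0.3117  0.0953]
scene foot 857 [ 622.2 -310.9] r 42.2 [ 0.6325 -0.304   0.0093]
scene collar 147 [ 622.4 -311.3] r 16.7 [ 0.627  -0.3077  0.0341]
scene spin 49 [ 622.8 -311.3] r 5.8 [ 0.6258 -0.3084  0.0632]
top foot 458 [ 620.6 -309.6] r 53.9 [ 0.6176 -0.3031  0.0094]
top collar 67 [ 621.9 -309.4] r 15.5 [ 0.6174 -0.3062  0.0345]
top spin 17 [ 620.7 -307.5] r 5.3 [ 0.6187 -0.3064  0.0677]
top tip 14 [ 621.  -308.3] r 5.7 [ 0.6207 -0.3086  0.0952]
tilt [ 0. -0. -1.] yawy 106.79 shift mm [91.5 -1.3 11.1] spin 0.0015 alt -3.1401
```

View pics/w6.png

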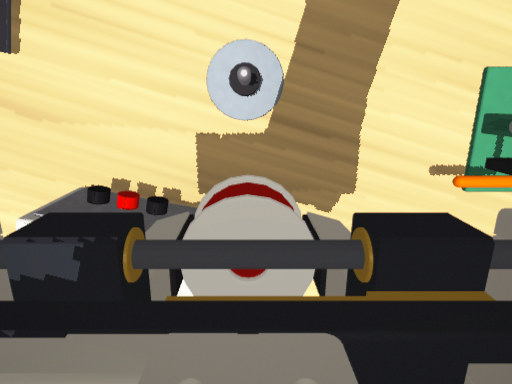

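The wrist view shows the empty stand at (245,78), upright spindle with nothing around it. The three views agree on its axis at about (0.6227, -0.311) within 1.5 mm. Moving over it.

>>> jog_arm(moves=[[0.04, -0.0025, 0.02, 0], [0.08, -0.0025, 0.04, 0], [0.091, -0.0025, 0.06, 0], [0.091, -0.0025, 0.068, 0], [0.091, -0.0025, 0.068, 0], [0.091, -0.0025, 0.068, 0]])

```text
clock: 22.0
position: [0.6242, -0.3113, 0.1438]
ee_rot: [-0.457, 3.106, -0.0]
force: [0.6, 0.9, -1.0]
width: 0.645
gripper_force: 25.0
```

Run:
```python
from h import *
from cell import arm
s=arm.observe();print(s["clock"],s["position"],s["force"])
go(s,[.623,-.311,.049],106.7)
R=Ro.from_rotvec(s["ee_rot"]).as_matrix()
for n in("scene","top"):
    d=arm.get_image(n);P=cloud(d);T=(P-s["position"])@R*1000;h=hsv(d)
    # top flange, same camera as stand estimates
    q=(np.hypot(T[...,0],T[...,1])<36)&(T[...,2]<-22)&(T[...,2]>-33)&(h[...,1]<60)&(h[...,2]>100)
    print(n,q.sum(),np.percentile(T[q],[1,99],axis=0).round(1).tolist() if q.sum()>5 else 0)
    if n=="scene":cv2.imwrite("pics/s7.png",cv2.resize(d["color"][210:330,50:190,::-1],None,fx=5,fy=5,interpolation=cv2.INTER_CUBIC))
```

```text
22.0 [ 0.62417898 -0.31126904  0.14382062] [ 0.59657948  0.88185866 -1.04940618]
tilt [ 1.8e-03  2.0e-04 -1.0e+00] yawy 106.74 shift mm [ 1.2  0.6 94.8] spin 0.0007 alt -3.1408
scene 378 [[-25.9, -25.5, -29.2], [30.0, 23.9, -25.2]]
top 34 [[-25.6, -11.7, -30.5], [29.5, 11.7, -22.4]]
```

View pics/s7.png

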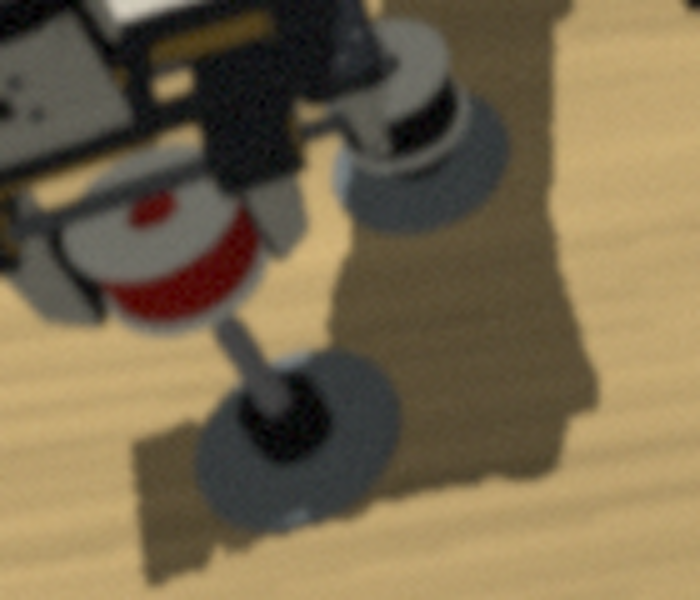

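The crop shows the reel at (160,235) level above the spindle (225,330), and the full stand clear at (420,130). Lower in stages.

>>> jog_arm(moves=[[0.001, 0.0005, 0.01, 0], [0.001, 0.0005, 0.02, 0], [0.001, 0.0005, 0.027, 0], [0.001, 0.0005, 0.033, 0], [0.001, 0.0005, 0.038, 0], [0.001, 0.0005, 0.043, 0], [0.001, 0.0005, 0.048, 0], [0.001, 0.0005, 0.053, 0]])

```text
clock: 23.1
position: [0.6217, -0.312, 0.0896]
ee_rot: [-0.456, 3.108, -0.0]
force: [-0.0, 0.2, -3.1]
width: 0.644
gripper_force: 25.0
```

>>> jog_arm(moves=[[0, 0.0005, 0.008, 0], [0, 0.0005, 0.016, 0], [0, 0.0005, 0.024, 0], [0, 0.0005, 0.031, 0], [0, 0.0005, 0.036, 0], [0, 0.0005, 0.039, 0], [0, 0.0005, 0.04, 0], [0, 0.0005, 0.04, 0]])

```text
clock: 24.1
position: [0.6216, -0.3115, 0.05]
ee_rot: [-0.456, 3.108, -0.0]
force: [0.4, 0.2, -2.0]
width: 0.648
gripper_force: 25.0
```

>>> jog_arm(moves=[[0, 0, 0.001, 0], [0, 0, 0.002, 0], [0, 0, 0.0025, 0], [0, 0, 0.0025, 0]])

```text
clock: 24.6
position: [0.6215, -0.3115, 0.0473]
ee_rot: [0.456, -3.108, 0.0]
force: [-0.5, -0.4, -1.9]
width: 0.645
gripper_force: 25.0
```

>>> jog_arm(moves=[[0, 0, 0.0005, 0], [0, 0, 0.001, 0], [0, 0, 0.0015, 0], [0, 0, 0.0015, 0]])

```text
clock: 25.1
position: [0.6216, -0.3115, 0.0471]
ee_rot: [-0.455, 3.108, -0.001]
force: [-4.2, 1.6, 8.4]
width: 0.646
gripper_force: 25.0
```

Contact with the collar (about 10 N up). Release and retreat.

>>> jog_arm(moves=[[0, 0, 0, 0], [0, 0, 0, 0], [0, 0, 0, 0], [0, 0, 0, 0]], hand=0.08)

```text
clock: 25.6
position: [0.6215, -0.3115, 0.0457]
ee_rot: [0.456, -3.108, -0.0]
force: [0.2, -0.1, -0.7]
width: 0.867
gripper_force: 0.0
```

>>> jog_arm(moves=[[0, 0, -0.02, 0], [0, 0, -0.06, 0], [0, 0, -0.11, 0], [0, 0, -0.16, 0], [0, 0, -0.2, 0], [-0.06, 0, -0.2, 0], [-0.12, 0, -0.2, 0], [-0.12, 0, -0.2, 0], [-0.12, 0, -0.2, 0]])

```text
clock: 26.72
position: [0.7366, -0.2765, 0.2467]
ee_rot: [-0.457, 3.108, 0.0]
force: [-0.4, -0.7, 0.5]
width: 0.87
gripper_force: 0.0
```

Run:
```python
from h import *
from cell import arm
s=arm.observe();print(s["clock"],s["position"],s["force"])
for n in("wrist","scene"):
    d=arm.get_image(n);P=cloud(d);z=P[...,2];h=hsv(d)
    q=(np.hypot(P[...,0]-.6225,P[...,1]+.311)<.034)&(z>.066)&(z<.083)&(h[...,2]>100)&(h[...,1]<90)
    print(n,q.sum(),cv2.minEnclosingCircle(P[q][:,:2].astype(np.float32)*1000),np.median(z[q]),np.percentile(z[q],[5,95]))
    A=np.c_[P[q][:,:2],np.ones(q.sum())];print(np.linalg.lstsq(A,z[q],rcond=None)[0][:2])
    if n=="scene":cv2.imwrite("pics/s8.png",cv2.resize(d["color"][150:350,50:400,::-1],None,fx=2.25,fy=2.25,interpolation=cv2.INTER_CUBIC))
```

```text
26.725 [ 0.73660397 -0.276536    0.24669291] [-0.36693718 -0.74526715  0.5164692 ]
wrist 2956 ((620.7164916992188, -311.9864501953125), 29.79375457763672) 0.07454353131200794 [0.07319656 0.07582898]
[0.00143432 0.00132009]
scene 443 ((619.6627197265625, -312.1388854980469), 29.984420776367188) 0.0741968809276817 [0.07183121 0.07624604]
[-1.62731095e-02  1.95795340e-05]
```

View pics/s8.png

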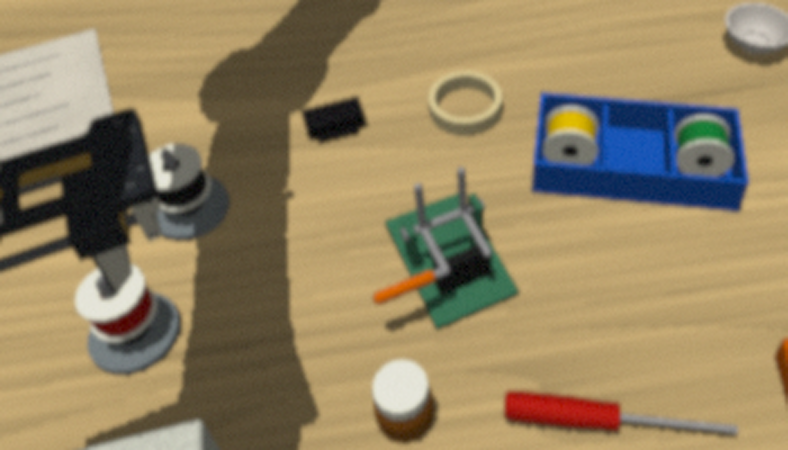

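The red reel sits level on the empty stand at (115,315), its top flange 74.5 mm above the table as it should be. The fork is on its stop and the bystanders have not moved. Handing in.

```bash
python3 -c "
from cell import arm
print(arm.sign_off())"
```

```text
the job is handed in; nothing more can be done
None
```

The red reel now sits level on the empty stand's collar, the fork is swung over onto its stop, nothing else was moved, and the job was handed in at about 27 s of the 64 s limit; sign-off returned no verdict.

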